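# Close up a loaded lens carrier case

## Robot

A 6-joint arm with a two-finger parallel gripper is mounted at the origin on the work surface. World frame = base frame: x ahead of the robot, y to its left, z up, the work surface at z = 0. Lengths are in m, angles in rad, forces in N, time in s.
With the tool pointing down it reaches from about 0.2 to 0.875 m from the base axis. Payload 3.4 kg.
Tool frame: the origin (TCP) lies between the finger pads; the fingertips stand 25 mm ahead of it and the grasp point (between the pads) lies 6 mm ahead of it (r.nose_length is the z of the fingertips in the tool frame, in m); z points along the fingers, x is the direction in which the jaws open and shut, and the axes are right-handed (so a half turn about z gives the same grasp; the last joint's range is limited). The gripper opens to 94 mm and grips with 3 to 60 N. Pads are 16 mm wide; open, the fingers measure 119 mm over their backs; the gripper's body (75 mm by 177 mm) begins 78 mm behind the grasp point.
Start: joints at [1.225, 0.276, 1.505, -0, 1.361, -0.121], TCP at [0.128, 0.561, 0.23] pointing down, gripper open.
Joint ranges: [-2.89, 2.89], [-0.75, 2.08], [0.22, 2.7], [-1.18, 4.32], [0.11, 2.71], [-2.7, 2.7]. Speed limits (rad/s): [2.57, 2.57, 3.14, 3.14, 3.14, 3.14].

## Interface

Orientations are given as a unit quaternion [w, x, y, z].
In Python, from plant import r, gripper_to, inverse_kinematics, vision, models, telemetry gives the robot as it stands. Calls block until the motion is done:
- r.move_to(position, orientation): joint-space move of the TCP to a pose.
- r.move_l(position, rot=None, vel=0.15, guard=None): straight line of the TCP; rot=None keeps the orientation; vel is the mean speed in m/s. With guard (N) it stops when the force on the tool has changed by that much, and returns True; else False.
- r.movej(angles): joint-space move.
- gripper_to(opening, f_grip=None): finger opening in m; f_grip is the grip in N (None keeps the last); returns when the fingers have stopped.
- r.hold(seconds).
- inverse_kinematics(position, orientation): joint angles nearest the present ones, or None.
- vision.snapshot(name): name is "scene" or "top" or "wrist"; returns the picture (384x512x3 uint8, red, green, blue); there is no depth.
- vision.get_calibration(name): a dict with "fx", "fy", "cx", "cy" (pixels), "position" and "orientation" of the camera in the world. Camera axes: x right, y down, z forward; pixel columns grow to the right and rows downward; lengths in m; the calibration is good to about 2 mm. A picture is of the moment at which its call begins: read the wrist's pose just before it. get_calibration takes no time and is no camera call; for the wrist camera it gives the pose at the moment of the call.
A pose or a line that the arm cannot do raises r.PlanningError and nothing moves.
- r.sign_off(): hands the job in, once; it reports no verdict.
Trained networks look in the newest picture that a camera, given by its name, has taken for a name from the list of things; names that differ only in an ending like _2 or _b are one class to them, and where a whole thing is asked for, a point or a joint stands for the part that bears it (a point fixed in the world has none). Each returns a list of dicts, best first, with "score" (0 to 1); they miss things now and then, are a little off and sometimes report something else, mostly with a low value. They report only what shows in the picture. A call takes as long as a camera call.
- models.boxes_of(thing, camera): "at" ([x, y, z] in m, in world coordinates, good to about 4 mm: the middle of the surface that is visible of it).
- models.regions_of(thing, camera): "pixels" (384x512 bool, what is visible of it).
- models.mark_of(thing, camera): "at" ([x, y, z] in m, in world coordinates, good to about 4 mm: a listed point, or the origin of a listed thing).
Readings, each from a call of its own:
- telemetry.current_t(): time.
- telemetry.current_joints(): joint angles.
- telemetry.current_dq(): joint speeds.
- telemetry.current_joint_efforts(): joint torques, N m.
- telemetry.current_ee_pos(): TCP position.
- telemetry.current_tool_rot(): TCP orientation.
- telemetry.current_wrist_force(): force on the tool from outside, world axes, zero at the start.
- telemetry.current_torque(): the same for the moment, N m.
- telemetry.current_opening(): finger opening in m.
Only numpy, scipy, OpenCV 4.12 (cv2) and the standard library are available. Lean on these libraries where they do the work, as an engineer would, in place of code of your own. Each camera call takes 0.05 s, during which the arm holds its last target.

## Task

Three mounted lenses have just been loaded into one end of the carrier case. Lift the stop plate out of its notches and drop it fully home into the pair of notches right beside the lenses, so that they stay standing and cannot tip; then swing the lid fully shut without slamming it, and finally fold the cam lever over and press it flat down on the lid. Leave the desiccant can in the case and the lens cell, tweezers, screwdriver and blower around it where they are.

Things in the scene. Friction and masses are not known exactly. Their poses are not given: they have to be found in the camera images.
- case: Open white carrier case, fixed to the bench: 230 mm long (its x), 170 mm wide (its y), walls 80 mm high, 5 mm thick, floor 5 mm. Origin: centre of its underside; z up. Inside each long wall runs a grey 12 mm thick notched rail. Three lens plates stand as a pack at the -x end (from x = -109 to -53 mm).
- notches (a point): Point half-way between the pair of rail notches right beside the lenses (case x = -44 mm), at the height of the notch bottoms, 62 mm above the bench. Each rail (68 to 80 mm either side of the case's centre line) has five notches, 10 mm wide, 18 mm deep, with rounded teeth between, at case x = -44, -12, +20, +52, +84 mm.
- stop_tab (a point): Loose aluminium stop plate (0.15 kg) hanging across the case by two ears in the notches at case x = +20 mm. Point: centre of its upstanding finger tab, 10 mm thick (x, along the case's x), 60 mm wide, 26 mm high; 91 mm above the bench when the ears rest on the notch bottoms.
- stop_mid (a point): The stop plate's middle, between its ears (21 mm below the tab's centre). The plate here is 8 mm thick, 130 mm wide; its lower edge lies 50 mm below this point. The ears are 7 mm thick, 16 mm high, undersides 8 mm below this point, ends 76 mm either side.
- plate0_mid (a point): Mounted lens in a black rectangular plate, 18 mm thick (x) x 100 mm wide (y) x 60 mm high, 0.2 kg, standing loose on edge on the case floor (top 65 mm above the bench); nearest the end wall. Point: its centre, case x about -100 mm.
- plate1_mid (a point): The second, same kind, case x about -81 mm.
- plate2_mid (a point): The third, same kind, case x about -62 mm, nearest the stop plate.
- lid (a joint): Angle (rad) of the case's lid: 0 = shut, grows as it opens; starts open at 1.6 to 1.95 (limit 2.0). Stiff hinge: the 0.35 kg lid stays wherever it is left; 2 to 6 N at its free edge move it. The lid is a white cover 230 x 170 mm, 36 mm deep; shut, its flat top is 116 mm above the bench; open, it reaches up to 255 mm.
- lid_hinge (a point): Middle of the lid's hinge line, which runs along the case's x at y = +85 mm, z = 80 mm of the case. Open, the lid stands up on this side; it closes towards the case's -y.
- lid_edge (a point): Point on the lid: middle of the free edge of its outer face (170 mm from the hinge along the lid; the outer face lies 36 mm to the outside of the hinge line). The z axis here is the outward normal of that face.
- clamp (a joint): Angle (rad) of the steel cam-lever clamp: 0 = lever lying flat across the shut lid's top (clamped), grows as it swings up and out away from the case; starts at 1.9 to 2.3 (leaning outward; limit 2.4). Stiff: it stays where left, 2 to 4 N at its tip move it. Open, it reaches up to 215 mm above the bench.
- clamp_pivot (a point): Middle of the clamp's pivot, along the case's x, at y = -98 mm, z = 112 mm of the case. The lever, 30 mm wide, swings in the plane across the middle of the case (case x = 0), from outside over the shut lid towards +y.
- clamp_tip (a point): Tip of the clamp lever, on its upper face (the outer face when open), 102 mm from the pivot along the lever and 17 mm above the pivot's line when flat; the black tip pad is 34 mm wide, 20 mm long, and stands 4 mm proud of the flat lever behind it.
- desiccant: Small aluminium desiccant can, 42 mm across, 40 mm high, loose in the case's empty +x bay; stays there. Origin: centre of its underside.
- cell: Bystander: black ring lens cell, 72 mm across, 22 mm high, lying on the bench beyond the case's +x end. Origin: centre of underside.
- tweezers: Bystander: steel tweezers, 135 mm long, on the bench on the case's clamp side. Origin: about its middle, on the underside.
- driver: Bystander: screwdriver, 170 mm long, on the bench to the right.
- blower: Bystander: black rubber blower bulb, 66 mm across, 130 mm high, on the left. Origin: centre of underside.

How it is judged:
On the way, in this order (a step that is already met when the one before it is completed fails the run):
1. the stop plate hangs fully home in the notches right beside the lenses, with the lid still open (x of stop_tab in the frame of case between -0.048 and -0.04 m and z of stop_tab in the frame of case between 0.087 and 0.095 m and angle between the x axis of stop_tab and the x axis of case, either way round below 0.07 rad and value of joint each of lid, clamp above 1 rad), for 0.2 s.
2. the lid is fully shut over the seated stop plate, the clamp lever not yet folded over (x of stop_tab in the frame of case between -0.048 and -0.04 m and z of stop_tab in the frame of case between 0.087 and 0.095 m and angle between the x axis of stop_tab and the x axis of case, either way round below 0.07 rad and value of joint lid below 0.05 rad and value of joint clamp above 1 rad), for 0.2 s.
At the end, for the whole second after the job is handed in: Stop plate in the notches beside the lenses (4 mm, 0.07 rad, height within 4 mm of seated), lens plates upright (0.15 rad) within 12 mm lengthwise of where they stood, lid shut (below 0.05 rad), clamp lever flat (below 0.10 rad) (x of stop_tab in the frame of case between -0.048 and -0.04 m and z of stop_tab in the frame of case between 0.087 and 0.095 m and angle between the x axis of stop_tab and the x axis of case, either way round below 0.07 rad and value of joint lid below 0.05 rad and value of joint clamp below 0.1 rad and x of plate0_mid in the frame of case between -0.112 and -0.088 m and angle between each of plate0_mid, plate1_mid, plate2_mid's own z axis and vertical below 0.15 rad and z of each of plate0_mid, plate1_mid, plate2_mid in the frame of case below 0.042 m and x of plate1_mid in the frame of case between -0.093 and -0.069 m and x of plate2_mid in the frame of case between -0.074 and -0.05 m); the robot touches nothing.
It fails at once if a lens plate is tipped over or lifted (angle between any of plate0_mid, plate1_mid, plate2_mid's own z axis and vertical above 0.35 rad or z of any of plate0_mid, plate1_mid, plate2_mid in the frame of case above 0.055 m).
It fails at once if the lid slams shut (faster than 2.5 rad/s in its last 0.25 rad) (value of joint lid below 0.25 rad and velocity of joint lid below -2.5 rad/s).
It fails at once if the desiccant can, lens cell, tweezers, screwdriver or blower is moved by more than 30 mm (distance of any of cell, tweezers, driver, blower, desiccant from where it was at the start of the episode above 0.03 m).
It also fails if it takes over 66 s, if anything falls off the work surface, if the arm or the gripper's body presses on something with over 40 N, if the wrist force passes 120 N, or if a joint passes its speed limit or range.

## Working session

There is one attempt and no reset: what is moved stays moved. The work goes in short steps, each a Python script; the robot and the scene stay as the last script left them, time stands still between calls to the robot, and variables do not carry over. Pictures are saved under pics/ and viewed, and the job is handed in when it is done.

```bash
ls; mkdir -p pics; cat > h.py <<'E'
import numpy as np, cv2
from plant import r, gripper_to, inverse_kinematics, vision, models, telemetry
from scipy.spatial.transform import Rotation as R
def snap(n,f,s=1.5):
    im=vision.snapshot(n); cv2.imwrite('pics/'+f,cv2.resize(im[:,:,::-1],None,fx=s,fy=s,interpolation=cv2.INTER_CUBIC)); return im
E
python3 - <<'E'
from h import *
snap('scene','s0.png');
for n in ['case','notches','stop_tab','stop_mid','lid_hinge','lid_edge','clamp_pivot','clamp_tip','desiccant','plate0_mid','plate2_mid']:
    print('scene',n,[(np.round(d['at'],4).tolist(),round(d['score'],2)) for d in models.mark_of(n,'scene')[:2]])
snap('top','t0.png')
for n in ['case','notches','stop_tab','stop_mid','lid_hinge','lid_edge','clamp_pivot','clamp_tip','desiccant','plate0_mid','plate2_mid','cell','tweezers','driver','blower']:
    print('top',n,[(np.round(d['at'],4).tolist(),round(d['score'],2)) for d in models.mark_of(n,'top')[:2]])
print(vision.get_calibration('top'),vision.get_calibration('scene'),telemetry.current_t(),telemetry.current_tool_rot(),r.nose_length)
E
```

```text
pics
scene case [([0.5205, 0.0835, 0.0021], 0.85), ([0.4975, -0.0093, 0.1134], 0.63)]
scene notches [([0.4792, 0.0943, 0.0623], 0.77)]
scene stop_tab [([0.5391, 0.0768, 0.0858], 0.81)]
scene stop_mid []
scene lid_hinge [([0.54, 0.1685, 0.0762], 0.67)]
scene lid_edge [([0.5612, 0.2498, 0.2319], 0.89), ([0.5439, 0.17, 0.0769], 0.39)]
scene clamp_pivot [([0.4992, -0.0086, 0.1138], 0.78)]
scene clamp_tip [([0.4782, -0.0811, 0.1902], 0.52)]
scene desiccant [([0.5889, 0.0784, -0.0022], 0.37)]
scene plate0_mid [([0.4193, 0.1011, 0.0339], 0.6)]
scene plate2_mid [([0.4564, 0.1022, 0.0341], 0.52), ([0.4747, 0.0948, 0.0658], 0.35)]
top case []
top notches [([0.4759, 0.0944, 0.0622], 0.65)]
top stop_tab [([0.5434, 0.0792, 0.0925], 0.49)]
top stop_mid [([0.5425, 0.0754, 0.0741], 0.63)]
top lid_hinge [([0.54, 0.1691, 0.0805], 0.58)]
top lid_edge [([0.5613, 0.2528, 0.2305], 0.59)]
top clamp_pivot [([0.492, -0.0134, 0.1111], 0.83), ([0.7032, 0.0877, 0.0037], 0.64)]
top clamp_tip [([0.4746, -0.0781, 0.1852], 0.83), ([0.3871, -0.1575, 0.0005], 0.37)]
top desiccant [([0.5916, 0.0785, 0.0059], 0.42), ([
[... 205 characters left out ...]
52)]
top tweezers [([0.3897, -0.1565, 0.0033], 0.42)]
top driver [([0.6064, -0.4798, 0.0015], 0.77)]
top blower [([0.3995, 0.4615, -0.0012], 0.97)]
{'fx': 445.2289368015264, 'fy': 445.2289368015264, 'cx': 256.5690297740456, 'cy': 195.79328629134264, 'position': array([ 0.4449594 , -0.0058009 ,  1.39298834]), 'orientation': array([ 0.03628499, -0.70164088,  0.71054079, -0.0389264 ])} {'fx': 411.9496739788114, 'fy': 411.9496739788114, 'cx': 254.03665979398335, 'cy': 193.97404355752084, 'position': array([ 1.10435447, -0.87751941,  0.81037375]), 'orientation': array([-0.45421288,  0.84756832,  0.2465674 , -0.12051193])} 1.4 [-3.59762686e-05  7.81941896e-01  6.23351318e-01  6.00755232e-05] 0.025
```

View pics/s0.png

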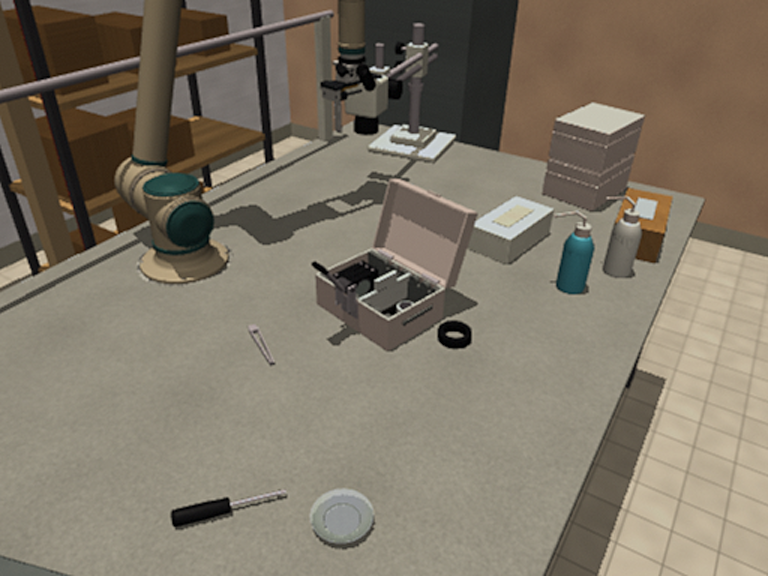

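View pics/t0.png

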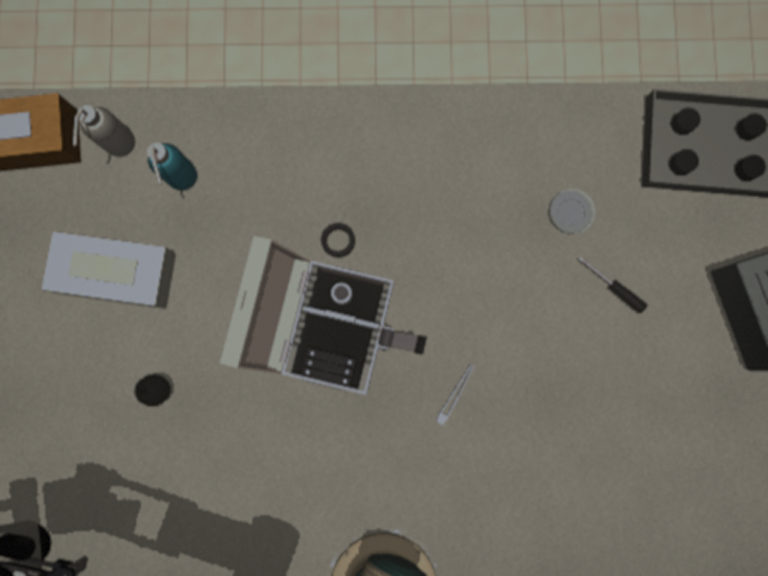

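The scene picture shows the case at about (365, 290), lid open away from the camera, with the lever leaning out near (320, 268). The top view shows the stop plate across the case at (340, 317), the lens pack at (330, 365) and the can at (341, 293). Next I'll take a closer look with the wrist camera.

```bash
cat >> h.py <<'E'
def q_of(yaw,flip=False,tilt=None):
    # tool z down, tool x along (cos yaw, sin yaw)
    x=np.array([np.cos(yaw),np.sin(yaw),0]); z=np.array([0,0,-1.]); y=np.cross(z,x)
    q=R.from_matrix(np.c_[x,y,z]).as_quat(); return [q[3],q[0],q[1],q[2]]
E
python3 - <<'E'
from h import *
yaw=-0.24
for yy in (yaw,yaw+np.pi):
    for p in ([0.50,0.0,0.45],[0.52,0.08,0.16],[0.48,0.09,0.1],[0.56,0.28,0.2],[0.46,-0.12,0.18]):
        q=inverse_kinematics(p,q_of(yy)); print(yy,p,None if q is None else np.round(q,2))
r.move_to([0.50,0.03,0.45],q_of(yaw if inverse_kinematics([0.50,0.03,0.45],q_of(yaw)) is not None and abs(inverse_kinematics([0.5,0.03,0.45],q_of(yaw))[5])<2.2 else yaw+np.pi))
snap('wrist','w0.png')
for n in ['case','notches','stop_tab','stop_mid','lid_hinge','lid_edge','clamp_pivot','clamp_tip','desiccant','plate0_mid','plate1_mid','plate2_mid']:
    print(n,[(np.round(d['at'],4).tolist(),round(d['score'],2)) for d in models.mark_of(n,'wrist')[:2]])
print(vision.get_calibration('wrist'),telemetry.current_t(),telemetry.current_ee_pos(),telemetry.current_joints())
E
```

```text
-0.24 [0.5, 0.0, 0.45] [-0.14  0.12  1.19 -0.    1.84  0.1 ]
-0.24 [0.52, 0.08, 0.16] [ 0.02  0.25  1.72 -0.    1.17  0.26]
-0.24 [0.48, 0.09, 0.1] [ 0.04  0.26  1.88 -0.    1.    0.28]
-0.24 [0.56, 0.28, 0.2] [ 0.35  0.37  1.44 -0.    1.33  0.59]
-0.24 [0.46, -0.12, 0.18] [-0.4   0.16  1.79 -0.    1.19 -0.16]
2.901592653589793 [0.5, 0.0, 0.45] None
2.901592653589793 [0.52, 0.08, 0.16] None
2.901592653589793 [0.48, 0.09, 0.1] None
2.901592653589793 [0.56, 0.28, 0.2] [ 0.35  0.37  1.44 -0.    1.33 -2.55]
2.901592653589793 [0.46, -0.12, 0.18] None
case [([0.5177, 0.0853, 0.0016], 0.88)]
notches [([0.4757, 0.0913, 0.0651], 0.82), ([0.5375, 0.0816, 0.0898], 0.44)]
stop_tab [([0.5376, 0.0804, 0.0884], 0.77), ([0.7038, 0.0892, -0.0035], 0.49)]
stop_mid [([0.5391, 0.0746, 0.0744], 0.75)]
lid_hinge [([0.5399, 0.1642, 0.0793], 0.61)]
lid_edge [([0.7026, 0.0897, -0.0039], 0.54)]
clamp_pivot [([0.494, -0.0136, 0.1167], 0.71)]
clamp_tip [([0.4771, -0.083, 0.186], 0.84)]
desiccant [([0.5907, 0.0759, -0.0002], 0.68), ([0.5391, 0.0801, 0.0917], 0.67)]
plate0_mid [([0.4236, 0.1081, 0.0349], 0.74)]
plate1_mid [([0.4412, 0.1015, 0.0328], 0.71)]
plate2_mid [([0.4596, 0.0999, 0.0394], 0.92)]
{'fx': 321.5755796452034, 'fy': 321.5755796452034, 'cx': 256.6139168720918, 'cy': 189.65551243650734, 'position': array([0.5209251 , 0.11258168, 0.60431623]), 'orientation': array([ 0.14302888,  0.98244448, -0.11856416, -0.01697443])} 4.4833 [0.5000033  0.02998321 0.4499824 ] [-7.91147570e-02  1.17808313e-01  1.18518405e+00  1.64803177e-05
  1.83864149e+00  1.60920346e-01]
```

View pics/w0.png

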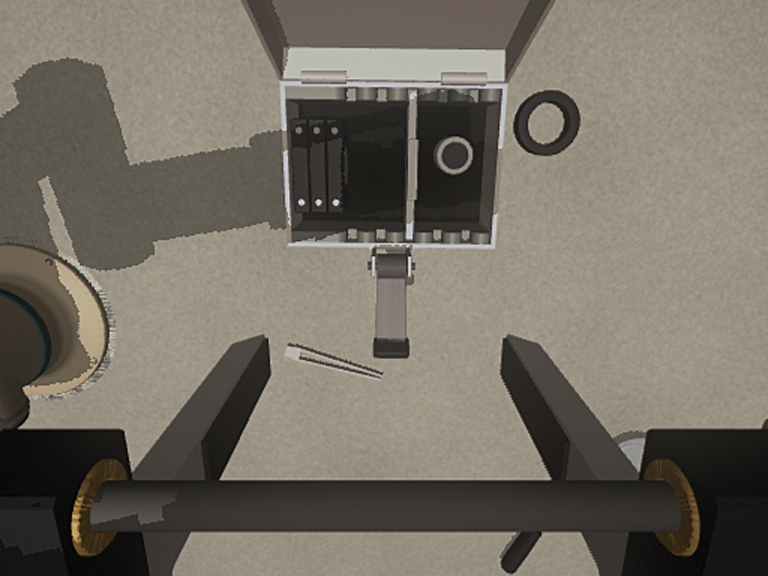

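```bash
cat > fit.py <<'E'
import numpy as np
from scipy.optimize import least_squares
# (case xy, [measurements])
D=[((0,0),[(.5205,.0835),(.5177,.0853)]),
((-.044,0),[(.4792,.0943),(.4759,.0944),(.4757,.0913)]),
((.02,0),[(.5391,.0768),(.5434,.0792),(.5425,.0754),(.5376,.0804),(.5391,.0746)]),
((0,.085),[(.54,.1685),(.54,.1691),(.5399,.1642)]),
((0,-.098),[(.4992,-.0086),(.492,-.0134),(.494,-.0136)]),
((-.081,0),[(.4412,.1015)]),((-.062,0),[(.4564,.1022),(.4561,.0982),(.4596,.0999)]),((-.1,0),[(.4193,.1011),(.4226,.1096),(.4236,.1081)])]
def f(p):
    c,s=np.cos(p[2]),np.sin(p[2]); o=[]
    for (x,y),ms in D:
        e=np.array([p[0]+c*x-s*y,p[1]+s*x+c*y])
        for m in ms:o+=list((e-m)*(1 if abs(x)<.06 else .6))
    return np.array(o)
s=least_squares(f,[.52,.08,-.24],loss='soft_l1',f_scale=.004)
p=s.x;print(p,np.round(f(p)*1e3,1).reshape(-1,2).tolist())
c,sn=np.cos(p[2]),np.sin(p[2])
for a,b in(('edge',(.5612,.2513,.231)),('tip',(.4768,-.081,.187)),('can',(.591,.078,0))):
    d=np.array(b[:2])-p[:2];print(a,c*d[0]+sn*d[1],-sn*d[0]+c*d[1],b[2])
E
python3 fit.py
```

```text
[ 0.51947741  0.08325694 -0.24488686] [[-1.0, -0.2], [1.8, -2.0], [-2.4, -0.4], [0.9, -0.5], [1.1, 2.6], [-0.2, 1.6], [-4.5, -0.8], [-3.6, 3.0], [1.3, -2.0], [-0.2, 3.8], [0.1, -2.8], [0.1, -3.4], [0.2, 1.5], [-3.5, -3.2], [3.7, 1.6], [1.7, 1.8], [-0.2, 0.8], [1.8, -2.3], [1.9, 0.1], [-0.2, -1.0], [1.9, 3.8], [-0.1, -1.3], [-0.7, -0.4]]
edge -0.0002636733080361234 0.17314495388404705 0.231
tip -0.0015805881242524494 -0.16970328620968142 0.187
can 0.070663225080347 0.012240307944273186 0
```

The wrist view shows the case squarely, with its rim corners at about (283,85), (506,85), (289,245) and (496,247). The stop plate is at x≈412, the lenses at 300–335, the can at (453,155) and the lever at (391,300). I'll refine the case yaw from the rim edges before grasping.

```bash
cat > proj.py <<'E'
from h import *
def ray(cal,uv):
    q=cal['orientation'];Rm=R.from_quat([q[1],q[2],q[3],q[0]]).as_matrix()
    return Rm@np.array([(uv[0]-cal['cx'])/cal['fx'],(uv[1]-cal['cy'])/cal['fy'],1.0])
def at_z(cal,uv,z):
    d=ray(cal,uv);p=cal['position'];return p+d*(z-p[2])/d[2]
def proj(cal,P):
    q=cal['orientation'];Rm=R.from_quat([q[1],q[2],q[3],q[0]]).as_matrix()
    c=Rm.T@(np.array(P)-cal['position']);return np.array([cal['fx']*c[0]/c[2]+cal['cx'],cal['fy']*c[1]/c[2]+cal['cy']])
P0=np.array([0.51948,0.08326,-0.2449])
def cw(x,y,z,p=P0):
    c,s=np.cos(p[2]),np.sin(p[2]);return np.array([p[0]+c*x-s*y,p[1]+s*x+c*y,z])
E
python3 - <<'E'
from proj import *
cal=vision.get_calibration('wrist')
im=cv2.imread('pics/w0.png')
im=vision.snapshot('wrist')[:,:,::-1].copy()
big=cv2.resize(im[40:180,175:350],None,fx=4.5,fy=4.2,interpolation=cv2.INTER_CUBIC)
def mk(P,col):
    u=proj(cal,P);cv2.circle(big,(int((u[0]-175+.5)*4.5),int((u[1]-40+.5)*4.2)),3,col,-1)
for sx in(-1,1):
    for sy in(-1,1):
        mk(cw(sx*.115,sy*.085,.08),(0,0,255))
for x in(-.044,-.012,.02,.052,.084):
    for s in(-1,1): mk(cw(x,s*.074,.062),(0,255,0))
mk(cw(.02,.0,.104),(255,0,255));mk(cw(.02,.03,.104),(255,0,255));mk(cw(.02,-.03,.104),(255,0,255))
cv2.imwrite('pics/w1.png',big)
E
```

```text
(no output)
```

View pics/w1.png

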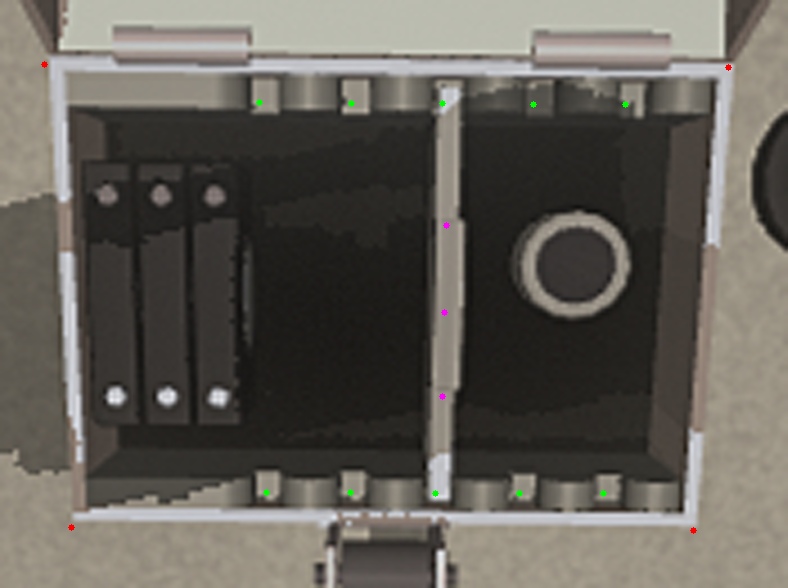

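```bash
python3 - <<'E'
from proj import *
from scipy.optimize import least_squares
cal=vision.get_calibration('wrist')
O=[((-.115,.085,.08),(50,60)),((.115,.085,.08),(731,66)),((-.115,-.085,.08),(76,516)),((.115,-.085,.08),(692,525)),
((-.044,.074,.062),(266,97)),((-.012,.074,.062),(355,96)),((-.044,-.074,.062),(267,486)),((-.012,-.074,.062),(352,485)),((.052,-.074,.062),(523,487)),((.084,-.074,.062),(605,487))]
def f(p):
    e=[]
    for c,(u,v) in O:
        w=cw(*c,p=p[:3]);w[2]+=p[3]
        e+=list(proj(cal,w)-[u/4.5+175-.5,v/4.2+40-.5])
    return np.array(e+[p[3]/.003])
s=least_squares(f,[*P0,0]);print(s.x,np.round(f(s.x),2))
E
```

```text
[ 0.52108848  0.08511738 -0.25067238 -0.00263706] [ 0.03 -0.72  0.1  -0.42 -0.41  0.7   0.45 -0.03 -0.29 -0.12  0.16  0.34
  0.37 -0.2   0.16  0.23 -0.51  0.14 -0.07  0.33 -0.88]
```

```bash
cat >> proj.py <<'E'
P0=np.array([0.5207,0.0848,-0.250])
Q=q_of(P0[2])
def cw(x,y,z,p=None):
    p=P0 if p is None else p
    c,s=np.cos(p[2]),np.sin(p[2]);return np.array([p[0]+c*x-s*y,p[1]+s*x+c*y,z])
def tc():  # tool in case frame
    e=np.array(telemetry.current_ee_pos());c,s=np.cos(P0[2]),np.sin(P0[2]);d=e[:2]-P0[:2]
    return np.array([c*d[0]+s*d[1],-s*d[0]+c*d[1],e[2]])
def fc():
    e=np.array(telemetry.current_wrist_force());c,s=np.cos(P0[2]),np.sin(P0[2])
    return np.round([c*e[0]+s*e[1],-s*e[0]+c*e[1],e[2]],2)
E
python3 - <<'E'
from proj import *
gripper_to(0.05,15)
r.move_l(cw(.02,0,.20),Q,vel=.3)
r.move_l(cw(.02,0,.103),vel=.12,guard=8)
print(tc(),fc())
gripper_to(0.0,25)
print(telemetry.current_opening(),tc(),fc(),telemetry.current_torque(),telemetry.current_t())
snap('wrist','w2.png')
E
```

```text
[0.0206998  0.00015309 0.10382949] [0.07 0.31 0.32]
0.009337479775878423 [1.99791408e-02 1.59075258e-05 1.03049041e-01] [-0.24  0.14  1.5 ] [-0.06352599  0.12591993 -0.03224525] 8.025
```

View pics/w2.png

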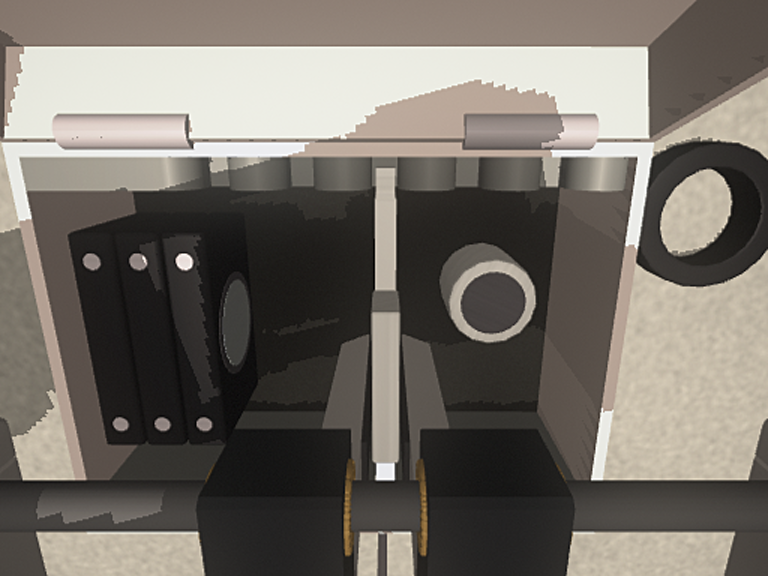

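The stop tab is gripped: opening 9.3 mm against a 10 mm tab, with almost no side force. The far ear sits centred in its notch at (385,180). Next I lift it and carry it 64 mm towards −x.

```bash
python3 - <<'E'
from proj import *
r.move_l(cw(.02,0,.138),vel=.08)
print(tc(),fc(),telemetry.current_opening())
r.move_l(cw(-.044,0,.138),vel=.12)
g=r.move_l(cw(-.044,0,.122),vel=.06,guard=6)
print(g,tc(),fc(),telemetry.current_opening(),telemetry.current_t())
cal=vision.get_calibration('wrist')
snap('wrist','w3.png')
E
```

```text
[ 1.97767315e-02 -5.41665088e-05  1.37895653e-01] [-0.64  0.51 -1.83] 0.009877225905258538
False [-0.04417746 -0.00018449  0.12122285] [ 0.86 -0.68 -0.62] 0.00963268151631618 9.7667
```

View pics/w3.png

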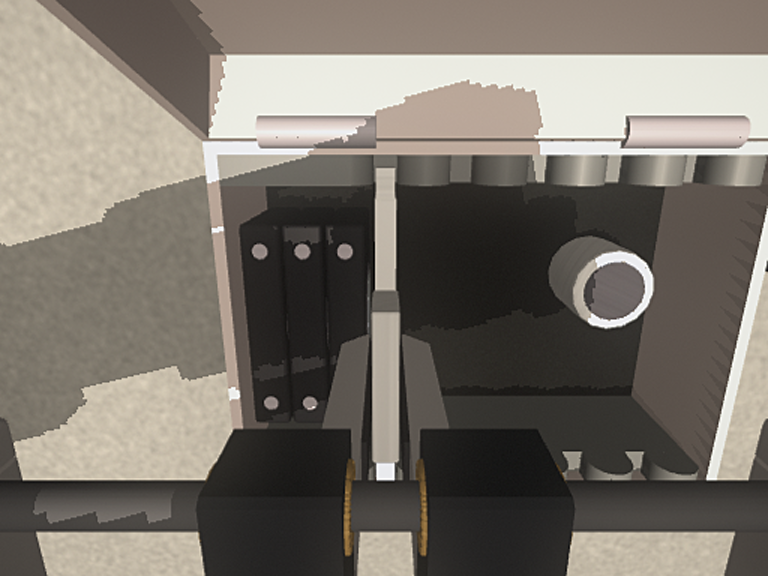

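The ear (376–396 px) lines up with the notch (372–397 px), so I'll lower it now.

```bash
python3 - <<'E'
from proj import *
for z in (.112,.1035):
    g=r.move_l(cw(-.044,0,z),vel=.05,guard=6)
    print(g,tc(),fc(),telemetry.current_torque(),telemetry.current_opening())
    if g: break
print(telemetry.current_t())
snap('wrist','w4.png')
E
```

```text
False [-0.04436105 -0.00011436  0.11160291] [ 0.24  0.41 -0.98] [-0.07879839  0.10751441  0.01483529] 0.009911842247312782
True [-0.04365768  0.00015878  0.10299355] [ 0.43 -0.17  3.82] [-0.02470963  0.11876638  0.02709205] 0.009498755301874209
10.4333
```

View pics/w4.png

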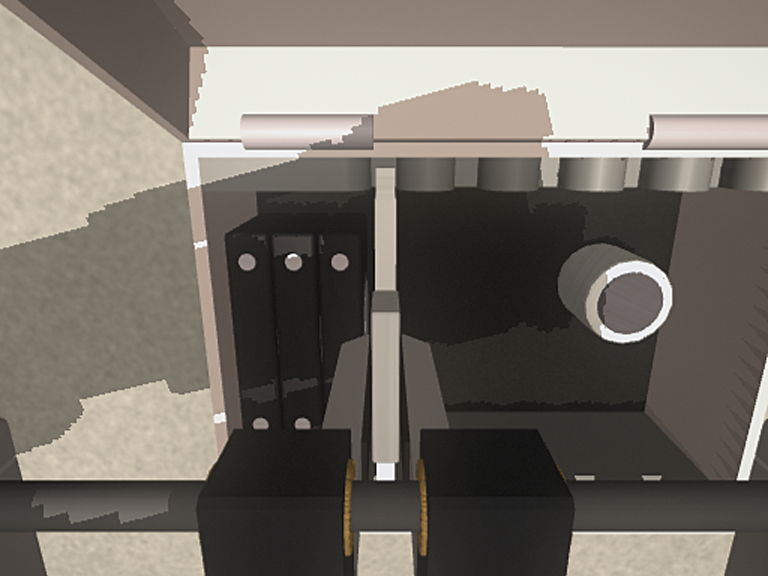

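```bash
python3 - <<'E'
from proj import *
gripper_to(0.030)
r.hold(0.2)
r.move_l(cw(-.044,0,.16),vel=.1)
r.move_l(cw(-.02,-.04,.32),vel=.3)
snap('wrist','w5.png')
for n in ['notches','stop_tab','stop_mid','plate0_mid','plate1_mid','plate2_mid','lid_edge']:
    for d in models.mark_of(n,'wrist')[:1]:
        e=np.array(d['at']);c,s=np.cos(P0[2]),np.sin(P0[2]);q=e[:2]-P0[:2]
        print(n,np.round([c*q[0]+s*q[1],-s*q[0]+c*q[1],e[2]],4),round(d['score'],2))
print(telemetry.current_t(),fc())
E
```

```text
notches [-0.046  -0.0022  0.0634] 0.81
stop_tab [-0.0448 -0.0005  0.0901] 0.68
stop_mid [-0.0448 -0.0049  0.074 ] 0.9
plate0_mid [-0.0956 -0.0026  0.0338] 0.61
plate1_mid [-0.0817 -0.0064  0.0299] 0.62
plate2_mid [-0.0628 -0.0022  0.0398] 0.77
13.05 [ 0.15 -0.02 -0.04]
```

View pics/w5.png

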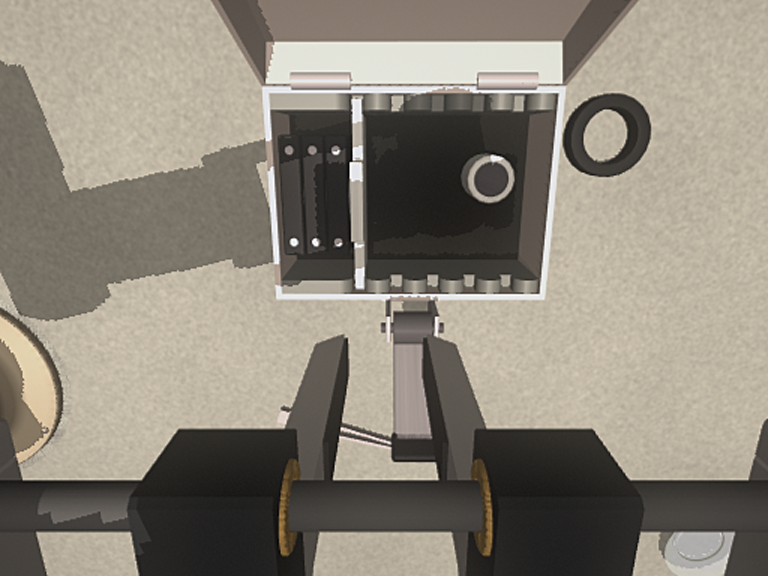

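The stop plate (360, 100–285 px) is seated squarely in the first notches beside the three upright lenses. The marks agree at x −44.8 mm and z 90 mm. Now the lid.

```bash
cat > lid.py <<'E'
from proj import *
HW=.009
def lidpose(th,s=.14,ex=0):
    y=.085-s*np.cos(th)+(.036+ex)*np.sin(th); z=.08+s*np.sin(th)+(.036+ex)*np.cos(th)
    return cw(0,y+HW,z+.025)
E
python3 - <<'E'
from lid import *
gripper_to(0.0,10)
r.move_l(cw(0,-.02,.335),vel=.3)
r.move_l(cw(0,.225,.335),vel=.3)
p=lidpose(1.9);
r.move_l(cw(0,.225,p[2]),vel=.2,guard=8)
print(tc(),fc(),telemetry.current_t())
th=1.9
for th in np.arange(1.9,0.85,-.15):
    g=r.move_l(lidpose(th),vel=.13,guard=25)
    print(round(th,2),g,np.round(tc(),3),fc())
    if g:break
snap('scene','s1.png'); print(telemetry.current_t())
E
```

```text
[0.00080311 0.22453995 0.22720306] [0.29 0.42 0.68] 15.5833
1.9 False [0.    0.173 0.227] [-0.06 -0.29  0.21]
1.75 False [0.    0.154 0.236] [ 0.58  0.52 -0.38]
1.6 False [-0.     0.134  0.244] [-0.11 -0.15  0.3 ]
1.45 False [0.    0.112 0.248] [-0.97  0.24 -0.41]
1.3 False [-0.     0.091  0.249] [-0.45  0.06  0.09]
1.15 False [-0.     0.069  0.247] [ 0.78  0.63 -0.76]
1.0 False [-0.     0.048  0.242] [ 0.62  0.57 -0.71]
18.0833
```

View pics/s1.png

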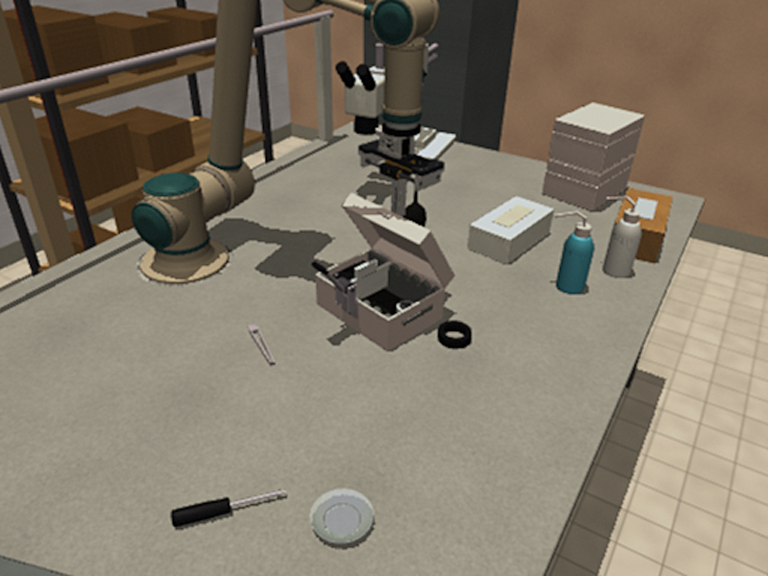

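The lid is following the fingertips; it stands at about 1 rad at (400,230). I'll carry on closing it.

```bash
python3 - <<'E'
from lid import *
for th in [.85,.7,.55,.4,.28,.18,.1,.04,0]:
    g=r.move_l(lidpose(th),vel=.12 if th>.3 else .06,guard=25)
    print(round(th,2),g,np.round(tc(),4),fc())
    if g:break
snap('scene','s2.png'); print(telemetry.current_t())
E
```

```text
0.85 False [-1.000e-04  2.820e-02  2.337e-01] [-0.91  0.47  0.13]
0.7 False [-2.000e-04  9.600e-03  2.224e-01] [ 0.07  0.16 -0.87]
0.55 False [-2.000e-04 -6.700e-03  2.086e-01] [0.45 0.03 0.03]
0.4 False [-0.0002 -0.021   0.1925] [-0.5   0.49  0.07]
0.28 False [-0.0003 -0.0309  0.1779] [0.08 0.26 0.09]
0.18 False [-0.0004 -0.0376  0.1649] [-0.29 -0.2  -0.3 ]
0.1 False [-0.0004 -0.042   0.1542] [ 0.61  0.25 -0.45]
0.04 False [-0.0004 -0.0447  0.1461] [0.31 0.27 1.26]
0 False [ 0.0006 -0.0459  0.1412] [0.42 0.31 3.31]
21.1833
```

View pics/s2.png

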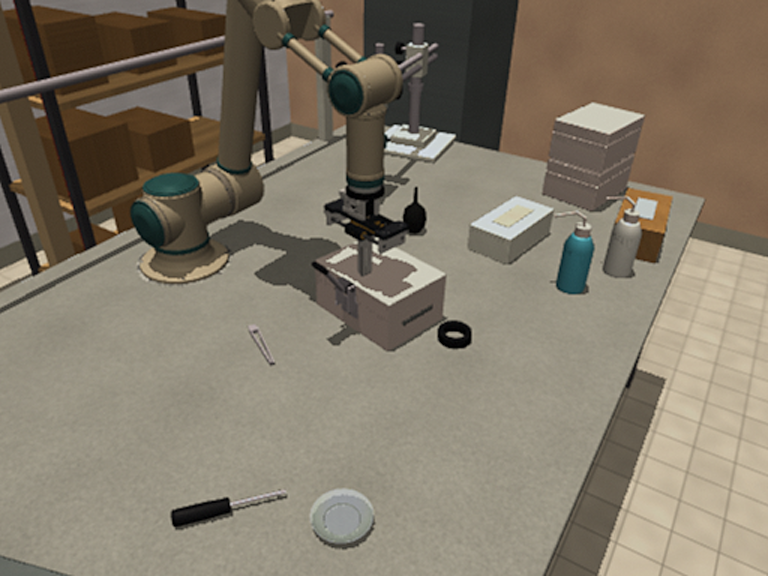

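The lid looks shut at (395,270), and the fingertips press on it at 116 mm height. I'll press a little more to seat it, check, then go outside the lever.

```bash
cat > clamp.py <<'E'
from proj import *
HW=.009
def cp(th,s=.092,h=.017):
    y=-.098+s*np.cos(th)-h*np.sin(th); z=.112+s*np.sin(th)+h*np.cos(th)
    return cw(0,y-HW,z+.025)
E
python3 - <<'E'
from lid import *
from clamp import cp
g=r.move_l(cw(0,-.046,.132),vel=.03,guard=15); print(g,tc(),fc())
r.hold(.25)
r.move_l(cw(0,-.046,.30),vel=.3)
r.move_l(cw(0,-.21,.30),vel=.3)
snap('top','t2.png')
for n in ['lid_edge','clamp_tip','clamp_pivot']:
    for d in models.mark_of(n,'top')[:1]:
        e=np.array(d['at']);c,s=np.cos(P0[2]),np.sin(P0[2]);q=e[:2]-P0[:2]
        print(n,np.round([c*q[0]+s*q[1],-s*q[0]+c*q[1],e[2]],4),round(d['score'],2))
snap('scene','s3.png')
for n in ['lid_edge','clamp_tip','clamp_pivot']:
    for d in models.mark_of(n,'scene')[:1]:
        e=np.array(d['at']);c,s=np.cos(P0[2]),np.sin(P0[2]);q=e[:2]-P0[:2]
        print(n,np.round([c*q[0]+s*q[1],-s*q[0]+c*q[1],e[2]],4),round(d['score'],2))
for th in np.arange(2.1,-.01,-.3): print(inverse_kinematics(cp(th),Q) is not None,end=' ')
print(telemetry.current_t())
E
```

```text
True [ 0.00061652 -0.04587025  0.14121058] [-1.16  0.32  5.87]
lid_edge [-0.0041 -0.0818  0.1201] 0.72
clamp_tip [-0.0013 -0.1678  0.1853] 0.63
clamp_pivot [-0.0016 -0.1016  0.1139] 0.98
lid_edge [ 0.0019 -0.0872  0.1149] 0.63
clamp_tip [-0.0007 -0.171   0.1914] 0.64
clamp_pivot [ 0.0017 -0.0985  0.1163] 0.9
True True True True True True True True 23.425
```

View pics/s3.png

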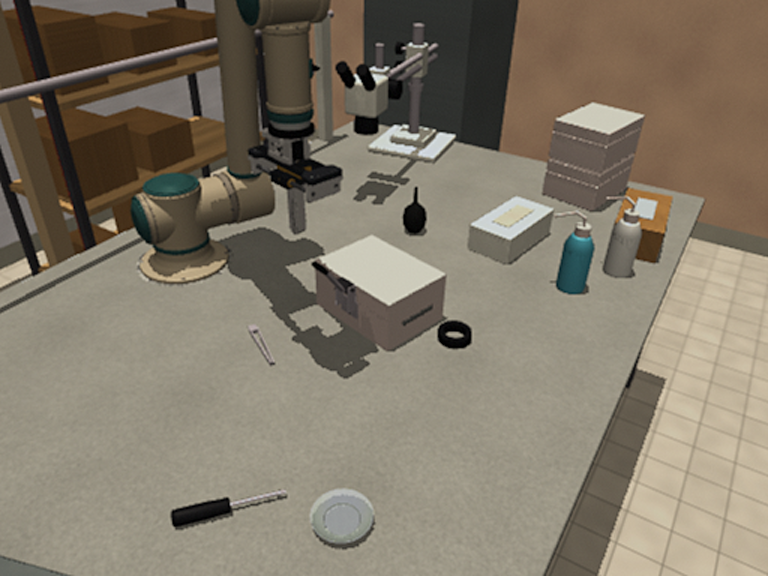

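The lid is a solid block on the case with its top flat. The press stopped hard at 116.2 mm, which is the shut height, and the lever is still open at (335,275). Now I fold the lever.

```bash
python3 - <<'E'
from clamp import *
p=cp(2.18)
g=r.move_l(cw(0,-.21,p[2]),vel=.2,guard=8); print(g,np.round(tc(),4),fc())
for th in [2.1,1.9,1.7,1.5,1.3,1.1,.9,.7,.5,.35,.2,.1]:
    g=r.move_l(cp(th),vel=.12,guard=25)
    print(round(th,2),g,np.round(tc(),4),fc())
    if g:break
snap('scene','s4.png'); print(telemetry.current_t())
E
```

```text
False [ 0.0007 -0.21    0.2034] [ 0.56 -0.11  0.44]
2.1 False [ 0.0021 -0.169   0.2104] [ 0.89 -4.41  3.65]
1.9 False [-1.000e-04 -1.520e-01  2.188e-01] [ 0.33 -0.06  0.42]
1.7 False [-0.0003 -0.1353  0.2257] [-0.31 -0.74  0.02]
1.5 False [-1.000e-04 -1.173e-01  2.297e-01] [0.47 0.86 0.38]
1.3 False [-0.     -0.0987  0.23  ] [0.28 0.71 0.5 ]
1.1 False [-1.000e-04 -8.020e-02  2.266e-01] [ 0.36 -0.1   0.16]
0.9 False [-1.000e-04 -6.290e-02  2.195e-01] [ 0.81 -0.95 -0.19]
0.7 False [-1.00e-04 -4.72e-02  2.09e-01] [-0.44 -1.29 -0.11]
0.5 False [-0.0003 -0.0341  0.1957] [ 0.11 -0.68 -0.09]
0.35 False [-0.0003 -0.0264  0.1843] [-0.8   0.46 -0.85]
0.2 False [-0.0004 -0.0203  0.1718] [-0.26 -0.32 -0.57]
0.1 False [-0.0002 -0.0172  0.163 ] [-0.4   0.34  0.73]
27.8583
```

View pics/s4.png

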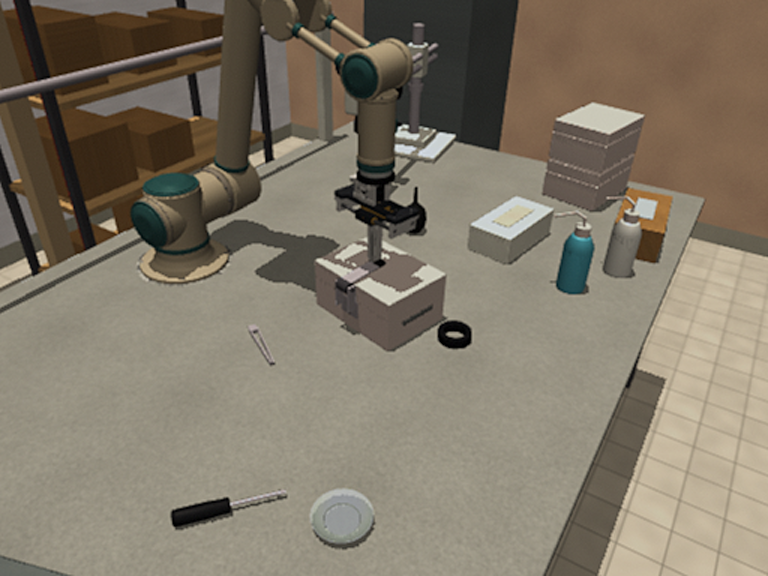

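The lever now lies over the lid, its tip under the fingers at (375,268). Next I press it flat.

```bash
python3 - <<'E'
from clamp import *
g=r.move_l(cw(0,-.015,.140),vel=.03,guard=20); print(g,np.round(tc(),4),fc())
if not g or tc()[2]>.157:
    g=r.move_l(cw(0,-.012,.140),vel=.03,guard=30); print(g,np.round(tc(),4),fc())
r.hold(.2); print(np.round(tc(),4),fc())
r.move_l(cw(0,-.015,.30),vel=.3)
r.move_l(cw(0,-.06,.40),vel=.3)
snap('wrist','w6.png'); 
for n in ['lid_edge','clamp_tip','clamp_pivot']:
    for d in models.mark_of(n,'wrist')[:1]:
        e=np.array(d['at']);c,s=np.cos(P0[2]),np.sin(P0[2]);q=e[:2]-P0[:2]
        print(n,np.round([c*q[0]+s*q[1],-s*q[0]+c*q[1],e[2]],4),round(d['score'],2))
snap('scene','s5.png');print(telemetry.current_t())
for n in ['clamp_tip','lid_edge']:
    for d in models.mark_of(n,'scene')[:1]:
        e=np.array(d['at']);c,s=np.cos(P0[2]),np.sin(P0[2]);q=e[:2]-P0[:2]
        print(n,np.round([c*q[0]+s*q[1],-s*q[0]+c*q[1],e[2]],4),round(d['score'],2))
E
```

```text
True [ 0.0003 -0.0156  0.154 ] [-1.35 -0.44  7.1 ]
[ 0.0003 -0.0156  0.154 ] [-2.54  0.06  8.18]
lid_edge [-0.0004 -0.0873  0.112 ] 0.97
clamp_tip [-0.0027  0.0029  0.1264] 0.91
clamp_pivot [-0.0004 -0.0989  0.1146] 0.71
29.9417
clamp_tip [-0.0004  0.0052  0.1334] 0.55
```

View pics/w6.png

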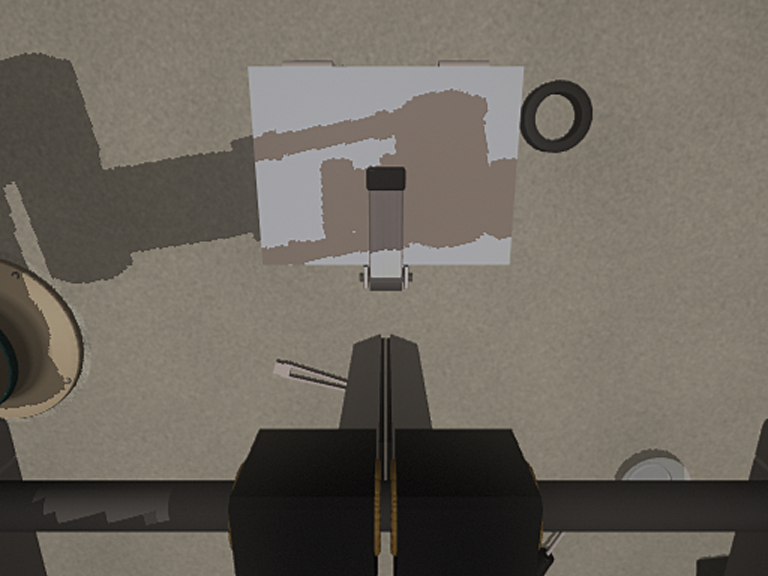

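View pics/s5.png

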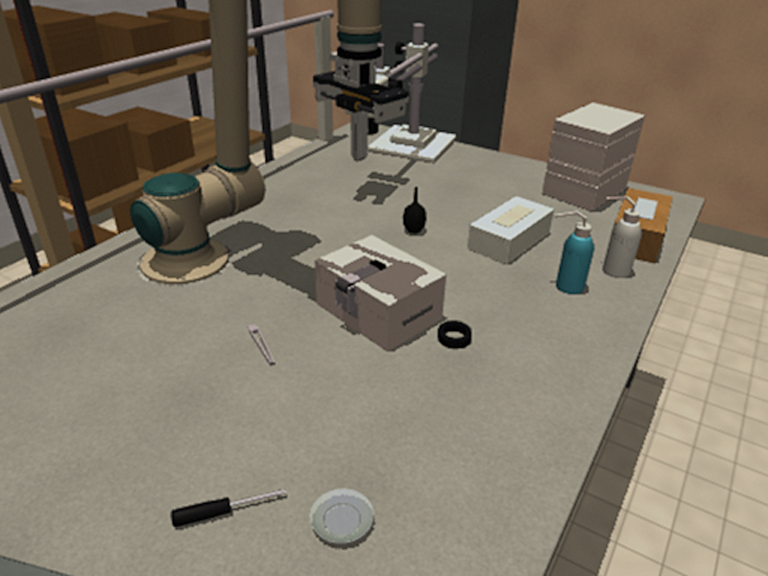

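The lid is shut and the lever lies flat across it, its tip pad at (386,178). The press stopped hard at a tip height of 129 mm, the value for the lever flat. Nothing else has visibly moved and the arm is clear.

```bash
python3 - <<'E'
from h import *
print(telemetry.current_wrist_force(),telemetry.current_t()); r.sign_off()
E
```

```text
[-0.48476024 -0.16359947  0.25479751] 30.0417
the job is handed in; nothing more can be done
```

I moved the stop plate into the notches beside the lenses, swung the lid shut in slow steps, and folded the cam lever flat. I handed the job in at about 30 s.

What the last checks showed:
- **Stop plate:** it bottomed at the same height as in its old notches. The camera put it at x = −44.8 mm and z = 90 mm, before the lid was closed.
- **Lenses:** they looked upright in the last picture before the lid closed. Their x positions were −96, −82 and −63 mm, all within limits. They could not be seen after that, and the same goes for the desiccant can.
- **Lid:** pressing on it stopped hard at 116.2 mm, against 116 mm for fully shut.
- **Lever:** pressing on it stopped hard at 129 mm, the value for lying flat. The camera marks for its tip read 126 and 133 mm, which agrees within their accuracy.
- **Bystanders:** in the last pictures the cell, tweezers, screwdriver and blower look unmoved; I did not measure them again.
- **Arm:** it was clear, with the wrist force near zero.

One reading was missing: the scene camera gave no lid-edge mark in the final check. The wrist camera did, at 112 mm, about 4 mm below the nominal 116 mm. No check failed.

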